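# Rework kit back into its shadow foam

### The job

Put the rework kit away in its foam inserts: lay the desoldering pump, the long screwdriver, the short screwdriver and the flux tin each into the insert cut to its own outline, lying flat and fully home on the pocket's floor (tin upright, each screwdriver's blade in its narrow slot). Leave the circuit board and the roll of masking tape on the desk where they are.

Things in the scene. Friction and masses are not known exactly. Their poses are not given: they have to be found in the camera images.
- pump_centre (a point): Desoldering pump lying on the desk: blue barrel, round, 22 mm across, 150 mm long, with a thin white nozzle at one end and a thin plunger at the other, 200 mm over all, 60 g. The point is the middle of the barrel, 11 mm above its underside; y runs along the barrel. Grasp the barrel across here.
- driver_long_handle (a point): Long screwdriver lying on the desk, blue handle 22 mm wide, 22 mm high, 75 mm long, steel shaft 4 mm thick, 150 mm over all. The point is on the handle's axis, 12 mm above the desk, 10 mm from the handle's middle towards the blade; +y points along the handle to its butt end, -y to the blade. Grasp the handle across here.
- driver_short_handle (a point): Short screwdriver lying on the desk, black handle 18 mm wide, 18 mm high, 60 mm long, steel shaft 3 mm thick, 105 mm over all. The point is on the handle's axis, 10 mm above the desk, 10 mm from the handle's middle towards the blade; +y points along the handle to its butt end, -y to the blade. Grasp the handle across here.
- tin_centre (a point): Flux tin, round, upright: 56 mm across, 23 mm high, clear base and green lid, 70 g. The point is its centre, 11.5 mm above its underside; z up. Grasp it across anywhere.
- foam_pump_seat (a point): Dark foam insert, fixed, 20 mm thick; cut-out 12 mm deep down to an ochre floor, rim bevelled. For the pump, 84 x 232 mm: pocket 29 x 160 mm with an 18 mm wide slot at both ends (pump fits either way round). The point marks where the tool's own point is when home: 19 mm above the insert's underside; y along the pocket. Finger notches 44 mm long beside it, out to 34 mm from the middle line. The pump stands 10 mm proud.
- foam_long_seat (a point): Dark foam insert, fixed, 20 mm thick; cut-out 12 mm deep down to an ochre floor, rim bevelled. For the long screwdriver, 84 x 188 mm: handle pocket 29 x 85 mm, shaft slot 16 x 77 mm; fits one way round. The point marks where the tool's own point is when home: 20 mm above the insert's underside; +y to the handle end, -y to the blade slot. Finger notches 44 mm long beside it, out to 34 mm. Handle stands 11 mm proud.
- foam_short_seat (a point): Dark foam insert, fixed, 20 mm thick; cut-out 12 mm deep down to an ochre floor, rim bevelled. For the short screwdriver, 80 x 143 mm: handle pocket 25 x 70 mm, shaft slot 14 x 47 mm; fits one way round. The point marks where the tool's own point is when home: 18 mm above the insert's underside; +y to the handle end, -y to the blade slot. Finger notches 40 mm long beside it, out to 32 mm. Handle stands 7 mm proud.
- foam_tin_seat (a point): Dark foam insert, fixed, 20 mm thick; cut-out 12 mm deep down to an ochre floor, rim bevelled. For the tin, 90 x 120 mm: round pocket 66 mm across. The point marks where the tool's own point is when home: 19.5 mm above the insert's underside, z up. Finger notches 40 mm wide on its +y and -y sides, out to 50 mm from the centre. The tin stands 11 mm proud.
- board: Bystander: green circuit board with parts on it, 60 x 85 x 15 mm, lying beyond the work. Origin under its centre. Leave it.
- tape_roll: Bystander: roll of masking tape lying flat, 106 mm across, 25 mm high. Origin under its centre. Leave it.
Mind the look-alikes: they are no part of the job. Leave any green look-alike of the part that bears foam_tin_seat alone.

How it is judged:
At the end, for the whole second after the job is handed in: Each of the four lies at rest in its own insert: its point within 10 mm sideways and 3 mm in height of the seat point, long tools within 0.14 rad of the pocket (blades in their slots), the tin upright within 0.10 rad; board and tape roll within 20 mm of their starts (horizontal distance between pump_centre and foam_pump_seat below 0.01 m and z of pump_centre in the frame of foam_pump_seat between -0.003 and 0.003 m and angle between the y axis of pump_centre and the y axis of foam_pump_seat, either way round below 0.14 rad and horizontal distance between driver_long_handle and foam_long_seat below 0.01 m and z of driver_long_handle in the frame of foam_long_seat between -0.003 and 0.003 m and angle between the y axis of driver_long_handle and the y axis of foam_long_seat, either way round below 0.14 rad and horizontal distance between driver_short_handle and foam_short_seat below 0.01 m and z of driver_short_handle in the frame of foam_short_seat between -0.003 and 0.003 m and angle between the y axis of driver_short_handle and the y axis of foam_short_seat, either way round below 0.14 rad and horizontal distance between tin_centre and foam_tin_seat below 0.01 m and z of tin_centre in the frame of foam_tin_seat between -0.003 and 0.003 m and angle between tin_centre's own z axis and vertical below 0.1 rad and linear speed of each of pump, driver_long, driver_short, tin below 0.02 m/s and distance of each of board, tape_roll from where it was at the start of the episode below 0.02 m); the robot touches nothing.
It fails at once if the circuit board is pushed away (distance of board from where it was at the start of the episode above 0.02 m).
It fails at once if the roll of masking tape is pushed away (distance of tape_roll from where it was at the start of the episode above 0.02 m).
It also fails if it takes over 99 s, if anything falls off the work surface, if the arm or the gripper's body presses on something with over 40 N, if the wrist force passes 120 N, or if a joint passes its speed limit or range.

### The arm

A 6-joint arm with a two-finger parallel gripper is mounted at the origin on a cart in front of the work surface, level with it; the furniture and walls round the work are solid. World frame = base frame: x ahead of the robot, y to its left, z up, the work surface at z = 0. Lengths are in m, angles in rad, forces in N, time in s.
With the tool pointing down it reaches from about 0.3 to 0.875 m from the base axis. Payload 6.4 kg.
Tool frame: the origin (TCP) lies between the finger pads; the fingertips stand 25 mm ahead of it and the grasp point (between the pads) lies 6 mm ahead of it; z points along the fingers, y is the line along which they close (so a half turn about z gives the same grasp; the last joint's range is limited). The gripper opens to 85 mm and grips with 20 to 120 N. Pads are 22 mm wide; open, the fingers measure 114 mm over their backs; the gripper's body (76 mm by 85 mm) begins 54 mm behind the grasp point. The pads swing forward as they close: fully open they stand 13 mm farther back than shut.
Start: joints at [0.924, 0.181, 1.607, -0, 1.354, -0.206], TCP at [0.245, 0.52, 0.256] pointing down, gripper open.
Joint ranges: [-2.99, 2.99], [-0.89, 2.07], [0.3, 2.58], [-1.14, 4.28], [0, 2.63], [-3.12, 3.12]. Speed limits (rad/s): [2.57, 2.57, 3.01, 3.14, 3.14, 3.14].

### API

Orientations are given as a unit quaternion [w, x, y, z].
In Python, from bench import ctrl gives the robot as it stands.
- The arm moves only by the tool servo_tool, never from a script. Its argument "series" is text: rows parted by semicolons, each of 7 numbers parted by spaces: the gripper command: -1 is fully open, 1 is shut, values between are in proportion, then the shift along the tool's x, y, z in m, then the turn, a rotation vector about the tool's x, y, z in degrees. A call has 1 to 12 rows; each row is the pose to reach, as a shift and turn from the pose commanded when the call began, along the tool's axes at that moment; what a row does not reach only later rows make up. A row lasts 1/12 s, in which the tool goes at most 41.7 mm and 7.16 degrees, less where a joint would pass 70% of its speed; a pose out of reach is approached as far as the arm can. A call with a gripper value outside its range is refused whole. The fingers move at their own pace and stop on an object; the grip force is fixed at half the most. Time passes only in rows, so rows that repeat a pose let the fingers close. It gives the time, the measured TCP pose, the force, the opening and the grip force at its end, in the units of the state.
- ctrl.get_obs(): the state, without advancing time (a new reading comes with each control period).
- ctrl.camera(name): name is "scene" or "top" or "wrist"; returns a dict with "img" (400x640x3 uint8, red, green, blue), "z_map" (400x640 float32, m along the optical axis (not along the pixel's ray), 0 where there is no reading), "fovy" (degrees; the focal length in pixels is half the picture's height over the tangent of half this angle, whatever the lens; pixels are square), "cx", "cy" (the principal point, pixels), "extrinsics" (4x4, takes a point from camera to world coordinates); the wrist camera has in their place "T_tool_cam" (4x4, takes a point from camera to tool coordinates, whose origin is the TCP and whose axes are the flange's). Camera axes: x right, y down, z forward; pixel columns grow to the right and rows downward; lengths in m; the calibration is good to about 2 mm. A picture is of the moment at which its call begins: read the wrist's pose just before it.
- ctrl.hand_in(): hands the job in; it is judged then, once.
The state is a dict: "time_s": time; "q": joint angles; "dq": joint speeds; "joint_efforts": joint torques, N m; "eef_pos": TCP position; "eef_rot": TCP orientation; "wrist_force": force on the tool from outside, world axes, zero at the start; "torque": the same for the moment, N m; "opening": opening from 0.0 (shut) to 1.0 (fully open); "grasp_force": force on a finger pad.
Only numpy, scipy, OpenCV 4.12 (cv2) and the standard library are available. Lean on these libraries where they do the work, as an engineer would, in place of code of your own. Each camera call takes 0.05 s, during which the arm holds its last target. There are 200 camera calls.

## Working session

There is one attempt and no reset: what is moved stays moved. The work goes in short steps, Python scripts to look and compute and a tool call to move; the robot and the scene stay as the last step left them, time stands still between calls to the robot, and variables do not carry over. Pictures are saved under pics/ and viewed, at most 16 in all, crops included, and the job is handed in when it is done.

Besides the shell and the picture viewer there is one more tool, called after "Emit:" in YAML: its name, and indented under it one key for each argument. servo_tool: Moves the arm, as the interface text tells. Its arguments: {"type":"object","properties":{"series":{"type":"string"}},"required":["series"]}

```bash
mkdir -p pics; ls
cat > h.py <<'E'
import numpy as np, cv2, pickle
from bench import ctrl
def cam(n):
    o=ctrl.get_obs(); c=ctrl.camera(n); c['obs']=o
    return c
def save(c,fn): cv2.imwrite('pics/'+fn, c['img'][:,:,::-1])
E
python3 - <<'E'
from h import *
o=ctrl.get_obs(); print(o)
for n in('top','scene'):
    c=cam(n); save(c,n+'0.png'); pickle.dump(c,open(n+'0.pkl','wb')); print(n,c['fovy'],c['cx'],c['cy'],c['extrinsics'].round(3).tolist())
E
```

```text
pics
{'time_s': 0.0, 'q': array([ 9.23714914e-01,  1.81504256e-01,  1.60799562e+00,  5.76394905e-06,
        1.35380522e+00, -2.06320575e-01]), 'dq': array([ 0.00056906,  0.00011605,  0.00073065, -0.00076166, -0.00083471,
        0.00103747]), 'joint_efforts': array([-2.32812185e-03, -4.44883025e+01, -3.51327574e+01, -5.46536867e-04,
        9.14960779e-03,  6.27321768e-06]), 'eef_pos': array([0.24499461, 0.51963904, 0.25541079]), 'eef_rot': array([-3.56926158e-04,  2.18601385e-01,  9.75813866e-01, -7.78285467e-04]), 'wrist_force': array([-0.11880407,  0.38460413, -0.43477424]), 'torque': array([ 0.01791631, -0.00633865,  0.02789165]), 'grasp_force': 0.0, 'opening': 0.999271677501816}
top 48.504412648252554 325.68539995837534 198.03311526704664 [[-0.286, -0.86, 0.423, -0.229], [-0.958, 0.262, -0.116, 0.436], [-0.011, -0.439, -0.899, 1.744], [0.0, 0.0, 0.0, 1.0]]
scene 47.3716106431092 324.3288197291987 200.18941616373507 [[0.69, -0.528, 0.495, -0.17], [-0.723, -0.486, 0.49, -0.559], [-0.018, -0.697, -0.717, 1.168], [0.0, 0.0, 0.0, 1.0]]
```

View pics/top0.png

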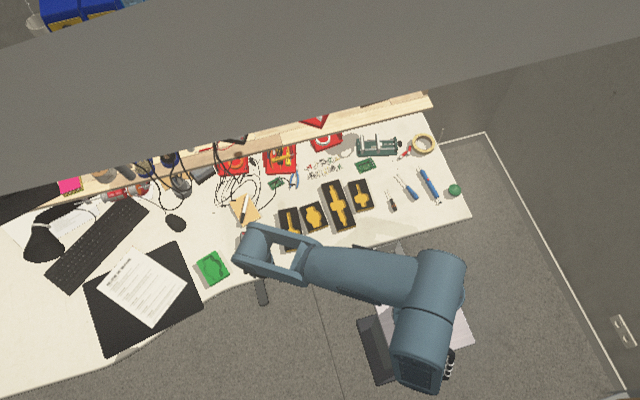

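View pics/scene0.png

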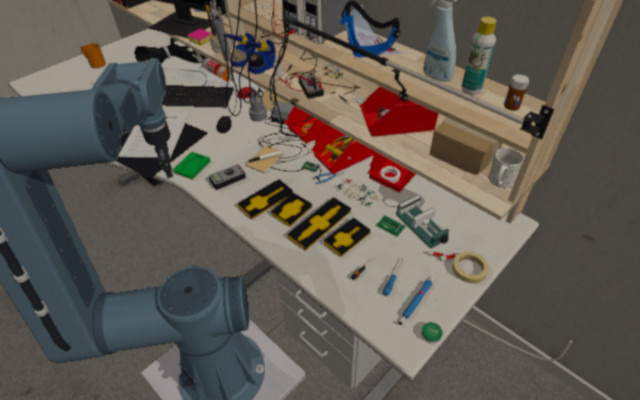

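```bash
cat >> h.py <<'E'
def pts(c,T=None):
    """world point map from depth"""
    h,w=c['z_map'].shape; f=h/2/np.tan(np.radians(c['fovy'])/2)
    u,v=np.meshgrid(np.arange(w),np.arange(h)); z=c['z_map']
    P=np.stack([(u-c['cx'])/f*z,(v-c['cy'])/f*z,z],-1)
    T=c['extrinsics'] if T is None else T
    return P@T[:3,:3].T+T[:3,3]
def blobs(mask,P,minA=30):
    n,l,s,ce=cv2.connectedComponentsWithStats(mask.astype(np.uint8))
    out=[]
    for i in range(1,n):
        if s[i,4]<minA: continue
        q=P[l==i]; q=q[np.isfinite(q).all(1)]
        m=np.median(q,0); 
        (cx,cy),(a,b),an=cv2.minAreaRect((q[:,:2]*1000).astype(np.float32))
        if a<b: a,b,an=b,a,an+90
        print('px',ce[i].round(),'n',s[i,4],'med',m.round(4),'rect c',round(cx),round(cy),'L',round(a),'W',round(b),'yaw',round((an+90)%180-90,1),'z95',np.percentile(q[:,2],95).round(4))
E
python3 - <<'E'
from h import *
for n in('top','scene'):
    c=pickle.load(open(n+'0.pkl','rb')); P=pts(c); hsv=cv2.cvtColor(c['img'],cv2.COLOR_RGB2HSV); H,S,V=cv2.split(hsv)
    W=(abs(P[...,2])<.08)&(P[...,0]>.2)&(P[...,0]<.95)&(abs(P[...,1])<.7)
    for nm,m in dict(ochre=(H>15)&(H<30)&(S>150),blue=(H>98)&(H<118)&(S>110),green=(H>40)&(H<92)&(S>100),dark=(V<75)).items():
        print(n,nm); blobs(m&W,P,25)
c=pickle.load(open('top0.pkl','rb'))
cv2.imwrite('pics/topc.png',cv2.resize(c['img'][120:250,270:470,::-1],None,fx=4,fy=4,interpolation=cv2.INTER_CUBIC))
E
```

```text
top ochre
px [283. 157.] n 112 med [0.8112 0.3326 0.0566] rect c 832 351 L 81 W 81 yaw -10.9 z95 0.0686
px [338. 206.] n 286 med [0.5414 0.1729 0.0063] rect c 543 172 L 193 W 60 yaw 15.0 z95 0.0148
px [361. 199.] n 119 med [0.5422 0.0665 0.0065] rect c 542 66 L 63 W 59 yaw 38.0 z95 0.0159
px [313. 217.] n 226 med [0.52   0.2887 0.0061] rect c 520 288 L 96 W 59 yaw 20.2 z95 0.0144
px [290. 224.] n 74 med [0.5131 0.3903 0.0073] rect c 517 391 L 107 W 35 yaw 10.7 z95 0.0142
top blue
px [433. 189.] n 33 med [ 0.4885 -0.247   0.0185] rect c 491 -248 L 80 W 13 yaw 1.8 z95 0.0274
top green
px [225. 271.] n 42 med [0.3875 0.6935 0.0184] rect c 397 697 L 56 W 17 yaw 17.0 z95 0.0243
top dark
px [210. 175.] n 30 med [0.8423 0.6738 0.0173] rect c 843 674 L 55 W 11 yaw -68.7 z95 0.0295
px [339. 207.] n 411 med [0.5067 0.1715 0.0181] rect c 542 172 L 230 W 81 yaw 1.2 z95 0.0257
px [355. 193.] n 105 med [0.5812 0.0861 0.0181] rect c 562 85 L 143 W 53 yaw -16.9 z95 0.0256
px [367. 194.] n 66 med [0.5597 0.0322 0.0176] rect c 553 40 L 127 W 29 yaw -0.8 z95 0.0255
px [313. 215.] n 209 med [0.5275 0.28
[... 1771 characters left out ...]
 235 W 106 yaw 2.4 z95 0.0224
px [424. 232.] n 380 med [ 0.7352 -0.1314  0.0151] rect c 739 -91 L 207 W 66 yaw -87.9 z95 0.0478
px [414. 211.] n 39 med [ 0.7988 -0.0354  0.0127] rect c 801 -36 L 29 W 24 yaw -19.9 z95 0.0166
px [348. 234.] n 562 med [0.5739 0.0662 0.0183] rect c 558 68 L 144 W 96 yaw -1.7 z95 0.0225
px [391. 223.] n 36 med [ 0.7104 -0.0044  0.0033] rect c 712 -2 L 54 W 17 yaw -85.8 z95 0.0068
px [389. 230.] n 29 med [ 0.6795 -0.0178  0.0028] rect c 680 -13 L 59 W 13 yaw -81.8 z95 0.0082
px [272. 265.] n 26 med [ 0.3265  0.1779 -0.0198] rect c 327 178 L 86 W 5 yaw -88.8 z95 -0.0135
px [339. 321.] n 46 med [ 0.3266 -0.1161 -0.0199] rect c 326 -109 L 108 W 6 yaw 89.8 z95 -0.0144
```

View pics/topc.png

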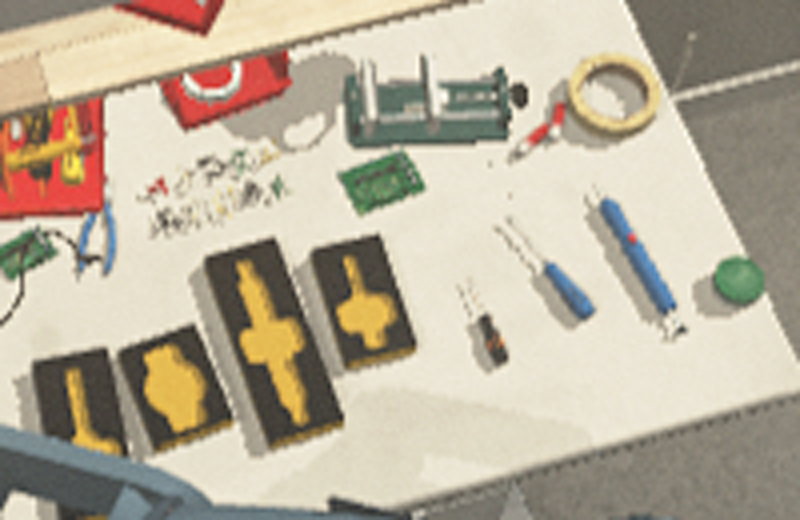

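Emit:
servo_tool:
  series: "-1 -0.358 -0.162 -0.1 0 0 -25.3;-1 -0.358 -0.162 -0.1 0 0 -25.3;-1 -0.358 -0.162 -0.1 0 0 -25.3;-1 -0.358 -0.162 -0.1 0 0 -25.3;-1 -0.358 -0.162 -0.1 0 0 -25.3;-1 -0.358 -0.162 -0.1 0 0 -25.3;-1 -0.358 -0.162 -0.1 0 0 -25.3;-1 -0.358 -0.162 -0.1 0 0 -25.3;-1 -0.358 -0.162 -0.1 0 0 -25.3;-1 -0.358 -0.162 -0.1 0 0 -25.3;-1 -0.358 -0.162 -0.1 0 0 -25.3;-1 -0.358 -0.162 -0.1 0 0 -25.3"

```text
time_s: 1.1
eef_pos: [0.5011, 0.2191, 0.3562]
eef_rot: [-0.0, 0.002, 1.0, 0.0]
wrist_force: [-0.9, 0.5, -0.2]
opening: 1.0
grasp_force: 0.0
```

```bash
cat >> h.py <<'E'
from scipy.spatial.transform import Rotation as R
def tool(o):
    T=np.eye(4); q=o['eef_rot']; T[:3,:3]=R.from_quat([q[1],q[2],q[3],q[0]]).as_matrix(); T[:3,3]=o['eef_pos']; return T
def wrist(fn):
    c=cam('wrist'); c['extrinsics']=tool(c['obs'])@c['T_tool_cam']; save(c,fn+'.png'); pickle.dump(c,open(fn+'.pkl','wb')); return c
E
python3 - <<'E'
from h import *
c=wrist('w1'); o=c['obs']; print(o['time_s'],o['eef_pos'],o['eef_rot'],o['q'].round(2),c['fovy'],c['T_tool_cam'].round(3).tolist(), (c['z_map']>0).mean())
E
```

```text
1.1 [0.50113404 0.21908625 0.3562348 ] [-2.58504303e-05  1.65093330e-03  9.99998635e-01  5.89420919e-05] [ 0.19  0.05  1.55  0.    1.54 -1.37] 66.29795315482164 [[0.0, -0.954, -0.299, 0.076], [1.0, 0.0, -0.0, 0.0], [0.0, -0.299, 0.954, -0.117], [0.0, 0.0, 0.0, 1.0]] 0.99610546875
```

View pics/w1.png

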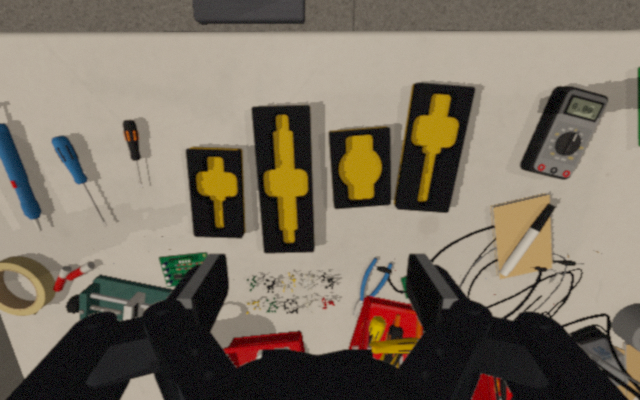

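Emit:
servo_tool:
  series: "-1 0.02 -0.42 0.02 0 0 0;-1 0.02 -0.42 0.02 0 0 0;-1 0.02 -0.42 0.02 0 0 0;-1 0.02 -0.42 0.02 0 0 0;-1 0.02 -0.42 0.02 0 0 0;-1 0.02 -0.42 0.02 0 0 0;-1 0.02 -0.42 0.02 0 0 0;-1 0.02 -0.42 0.02 0 0 0;-1 0.02 -0.42 0.02 0 0 0;-1 0.02 -0.42 0.02 0 0 0;-1 0.02 -0.42 0.02 0 0 0;-1 0.02 -0.42 0.02 0 0 0"

```text
time_s: 2.15
eef_pos: [0.4798, -0.1996, 0.3351]
eef_rot: [-0.001, 0.001, 1.0, 0.001]
wrist_force: [0.2, -0.5, -0.1]
opening: 0.997
grasp_force: 0.0
```

```bash
cat >> h.py <<'E'
def cast(c,uv,z):
    f=200/np.tan(np.radians(c['fovy'])/2); uv=np.atleast_2d(uv).astype(float)
    d=np.c_[(uv[:,0]-c['cx'])/f,(uv[:,1]-c['cy'])/f,np.ones(len(uv))]@c['extrinsics'][:3,:3].T
    o=c['extrinsics'][:3,3]; return o+d*((z-o[2])/d[:,2])[:,None]
def rect(c,mask,z,minA=150):
    cs,_=cv2.findContours(mask.astype(np.uint8),cv2.RETR_EXTERNAL,cv2.CHAIN_APPROX_NONE)
    for k in cs:
        if cv2.contourArea(k)<minA: continue
        q=cast(c,k[:,0],z)[:,:2]*1000
        (x,y),(a,b),an=cv2.minAreaRect(q.astype(np.float32))
        if a<b: a,b,an=b,a,an+90
        print('px',k[:,0].mean(0).round(),'c',round(x,1),round(y,1),'LW',round(a,1),round(b,1),'yaw',round((an+90)%180-90,1))
E
python3 - <<'E'
from h import *
wrist('w2')
for n in('w1','w2'):
    c=pickle.load(open(n+'.pkl','rb')); print(n,c['obs']['eef_pos'].round(4)); P=pts(c); H,S,V=cv2.split(cv2.cvtColor(c['img'],cv2.COLOR_RGB2HSV))
    W=(P[...,2]<.06)&(P[...,2]>-.03)&(P[...,0]>.3)&(P[...,0]<.66); W[:,:]&=(np.arange(400)<255)[:,None]
    O=(H>15)&(H<30)&(S>150)&W
    print('ochre z',np.median(P[O][:,2]),'std',P[O][:,2].std()); rect(c,O,.008)
    D=((V<75)&(P[...,2]>.013))&W; print('dark z',np.median(P[D][:,2])); rect(c,cv2.morphologyEx((O|D).astype(np.uint8),cv2.MORPH_CLOSE,np.ones((3,3))),.02,600)
    print('blue');B=(H>98)&(H<118)&(S>110)&W; blobs(B,P,60); rect(c,B,.011)
    print('green');G=(H>40)&(H<92)&(S>90)&W; blobs(G,P,100); rect(c,G,.023)
    print('dk');B=(V<75)&W&(P[...,2]>.004); blobs(B,P,60); rect(c,B,.009)
E
```

```text
w1 [0.5011 0.2191 0.3562]
ochre z 0.007957450034554892 std 0.002744298793274973
px [217. 190.] c 558.6 65.9 LW 114.3 68.9 yaw 21.3
px [359. 167.] c 522.4 285.2 LW 104.5 69.5 yaw 5.3
px [285. 179.] c 544.9 169.8 LW 203.4 75.2 yaw 17.1
px [432. 144.] c 493.8 391.5 LW 167.6 70.6 yaw -6.8
dark z 0.019648066989431556
px [216. 191.] c 559.4 63.7 LW 142.9 81.5 yaw -2.1
px [361. 167.] c 520.1 285.2 LW 119.0 88.6 yaw 4.5
px [285. 177.] c 543.6 169.9 LW 229.5 83.0 yaw 1.3
px [562. 126.] c 469.1 577.4 LW 124.2 75.9 yaw -13.8
px [433. 146.] c 493.9 388.8 LW 185.8 88.0 yaw -4.6
blue
px [ 17. 173.] n 1329 med [ 0.5242 -0.2383  0.0169] rect c 526 -241 L 146 W 16 yaw 5.9 z95 0.0215
px [ 69. 158.] n 637 med [ 0.5011 -0.1524  0.018 ] rect c 507 -154 L 71 W 16 yaw 15.5 z95 0.022
px [ 69. 159.] c 507.3 -157.4 LW 72.2 24.8 yaw 14.6
px [ 17. 172.] c 527.6 -244.8 LW 147.5 27.4 yaw 6.3
green
px [639. 101.] n 109 med [0.4214 0.6899 0.0025] rect c 433 694 L 111 W 4 yaw 17.3 z95 0.0043
dk
px [433. 151.] n 4945 med [0.5057 0.3955 0.0195] rect c 494 391 L 186 W 85 yaw -4.6 z95 0.0211
px [548. 127.] n 1417 med [0
[... 2537 characters left out ...]
54.3 51.6 yaw -66.9
dk
px [567. 183.] n 5732 med [0.5051 0.1793 0.0192] rect c 532 169 L 207 W 88 yaw 1.3 z95 0.0208
px [234. 140.] n 75 med [ 0.4514 -0.3125  0.0189] rect c 455 -316 L 43 W 11 yaw 19.9 z95 0.0227
px [414. 155.] n 314 med [ 0.4778 -0.0605  0.0152] rect c 476 -60 L 57 W 16 yaw -3.0 z95 0.0181
px [620. 188.] n 1564 med [0.5261 0.2442 0.019 ] rect c 522 265 L 120 W 54 yaw 4.5 z95 0.0207
px [489. 212.] n 3493 med [0.5714 0.0666 0.0193] rect c 560 60 L 142 W 82 yaw -2.2 z95 0.0209
px [489. 208.] c 563.6 64.7 LW 146.0 87.2 yaw -2.1
px [621. 190.] c 524.4 268.4 LW 124.4 58.1 yaw 5.1
px [414. 154.] c 477.1 -59.1 LW 57.3 16.8 yaw -3.3
px [564. 188.] c 532.8 174.0 LW 208.6 94.1 yaw 1.3
```

View pics/w2.png

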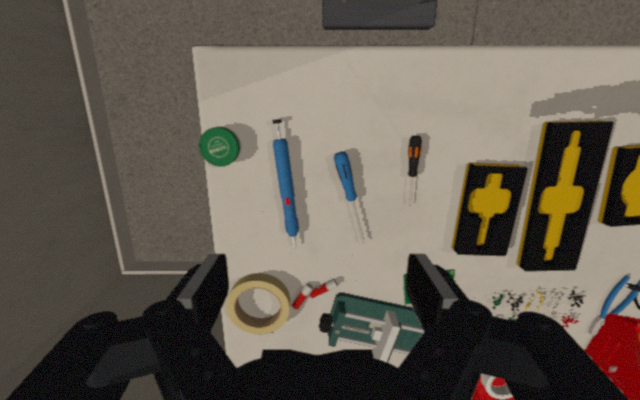

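Emit:
servo_tool:
  series: "-0.4 -0.007 0.14 0.2 0 0 4;-0.4 -0.007 0.14 0.2 0 0 4;-0.4 -0.007 0.14 0.2 0 0 4;-0.4 -0.007 0.14 0.2 0 0 4;-0.4 -0.007 0.14 0.2 0 0 4;-0.4 -0.007 0.14 0.2 0 0 4;-0.4 -0.007 0.14 0.2 0 0 4;-0.4 -0.007 0.14 0.2 0 0 4"

```text
time_s: 2.87
eef_pos: [0.4856, -0.0555, 0.1349]
eef_rot: [-0.002, 0.032, 0.999, 0.001]
wrist_force: [0.6, -0.7, 0.5]
opening: 0.704
grasp_force: 0.0
```

```bash
cat >> h.py <<'E'
def delta(x,y,z,th,o=None):
    """mm-rounded tool-axis shift and z turn (deg) to world x,y,z with gripped axis at yaw th deg"""
    o=o or ctrl.get_obs(); T=tool(o); d=T[:3,:3].T@(np.array([x,y,z])-T[:3,3])
    yx=np.degrees(np.arctan2(-T[1,0],-T[0,0])); t=(th-yx+180)%360-180
    print('shift',d.round(4),'turn',round(-t,1),'rows',np.ceil(np.linalg.norm(d)/.0417),'q6',o['q'][5].round(2))
E
python3 - <<'E'
from h import *
c=wrist('w3'); print(c['obs']['eef_pos'].round(4),c['obs']['opening']); P=pts(c); H,S,V=cv2.split(cv2.cvtColor(c['img'],cv2.COLOR_RGB2HSV))
W=(P[...,2]<.06)&(P[...,0]>.4)&(P[...,0]<.66)&(P[...,2]>.005)&(abs(P[...,1]+.06)<.05); W&=(np.arange(400)<255)[:,None]
blobs(W,P,30);rect(c,W,.009,30)
blobs(W&((V<75)|((H<15)&(S>150))),P,30)
delta(.487,-.06,.028,-4)
E
```

```text
[ 0.4856 -0.0555  0.1349] 0.7042837780210377
px [313. 190.] n 1441 med [ 0.4737 -0.0581  0.0151] rect c 492 -57 L 89 W 18 yaw 2.2 z95 0.0179
px [313. 202.] c 491.7 -57.9 LW 89.5 17.8 yaw 1.1
px [313. 186.] n 1224 med [ 0.4715 -0.0577  0.0155] rect c 477 -58 L 59 W 17 yaw -0.7 z95 0.0179
shift [ 1.000e-04 -2.700e-03  1.087e-01] turn 0.3 rows 3.0 q6 -1.87
```

View pics/w3.png

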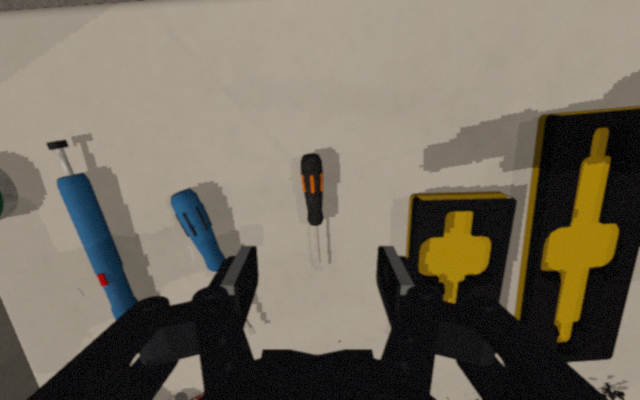

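Emit:
servo_tool:
  series: "-0.4 0 -0.001 0.08 0 0 -2.5;-0.4 0 -0.001 0.08 0 0 -2.5;-0.4 0 -0.001 0.107 0 0 -2.5;-0.4 0 -0.001 0.107 0 0 -2.5;-0.4 0 -0.001 0.107 0 0 -2.5;1 0 -0.001 0.107 0 0 -2.5;1 0 -0.001 0.107 0 0 -2.5;1 0 -0.001 0.107 0 0 -2.5;1 0 -0.001 0.107 0 0 -2.5;1 0 -0.001 0.107 0 0 -2.5;1 0 -0.001 0.107 0 0 -2.5"

```text
time_s: 3.83
eef_pos: [0.4889, -0.0609, 0.0316]
eef_rot: [0.002, 0.013, 1.0, -0.001]
wrist_force: [-2.0, 0.8, 9.5]
opening: 0.19
grasp_force: 59.1
```

Run:
```python
from h import *
delta(.5459,.0638,.10,-2.1);delta(.5459,.0638,.037,-2.1)
```

```text
shift [-0.0541  0.126  -0.0683] turn 0.6 rows 4.0 q6 -1.91
shift [-0.0538  0.1261 -0.0053] turn 0.6 rows 4.0 q6 -1.91
```

Emit:
servo_tool:
  series: "1 0 0 -0.04 0 0 0;1 0 0 -0.075 0 0 0;1 -0.054 0.126 -0.085 0 0 0.6;1 -0.054 0.126 -0.085 0 0 0.6;1 -0.054 0.126 -0.085 0 0 0.6;1 -0.054 0.126 -0.085 0 0 0.6;1 -0.054 0.126 -0.085 0 0 0.6;1 -0.054 0.126 -0.085 0 0 0.6"

```text
time_s: 4.5
eef_pos: [0.5443, 0.0648, 0.1147]
eef_rot: [0.0, 0.017, 1.0, -0.0]
wrist_force: [0.4, 0.3, -0.3]
opening: 0.194
grasp_force: 59.1
```

Run:
```python
from h import *
c=wrist('w4'); print(c['obs']['eef_pos'].round(4),c['obs']['wrist_force'])
P=pts(c); H,S,V=cv2.split(cv2.cvtColor(c['img'],cv2.COLOR_RGB2HSV))
O=(H>15)&(H<30)&(S>150)&(P[...,2]<.03); rect(c,O,.008); blobs(O,P,200)
delta(.5459,.0638,.0405,-2.1)
```

```text
[0.5443 0.0648 0.1147] [ 0.42945874  0.33492936 -0.33481405]
px [344. 207.] c 546.9 86.6 LW 41.1 17.2 yaw 1.4
px [299. 190.] c 532.0 50.8 LW 71.6 35.9 yaw -29.1
px [313. 135.] c 490.4 63.9 LW 73.5 2.1 yaw 87.5
px [612. 165.] c 523.7 280.6 LW 104.7 47.6 yaw 15.5
px [549. 164.] c 523.3 238.2 LW 115.9 7.5 yaw 3.9
px [457. 181.] c 541.5 170.5 LW 202.1 68.8 yaw 1.1
px [399. 168.] c 529.3 127.7 LW 194.6 3.0 yaw 1.4
px [399. 162.] n 748 med [0.5097 0.1268 0.0084] rect c 530 127 L 196 W 1 yaw 1.3 z95 0.0126
px [456. 184.] n 11515 med [0.536  0.1707 0.0078] rect c 542 169 L 201 W 71 yaw 2.0 z95 0.0094
px [549. 164.] n 1209 med [0.5173 0.2394 0.0054] rect c 524 240 L 116 W 4 yaw 3.7 z95 0.0091
px [611. 167.] n 6765 med [0.5228 0.2842 0.0078] rect c 523 277 L 105 W 59 yaw 15.8 z95 0.0091
px [314. 135.] n 301 med [0.4901 0.0646 0.0083] rect c 490 64 L 73 W 1 yaw 87.9 z95 0.0204
px [297. 190.] n 2256 med [0.5308 0.0483 0.0079] rect c 531 51 L 72 W 35 yaw -28.2 z95 0.0124
px [345. 207.] n 941 med [0.5461 0.0859 0.0078] rect c 545 86 L 42 W 17 yaw 1.4 z95 0.0132
shift [-0.0021 -0.0001  0.0738] turn 0.1 rows 2.0 q6 -1.63
```

View pics/w4.png

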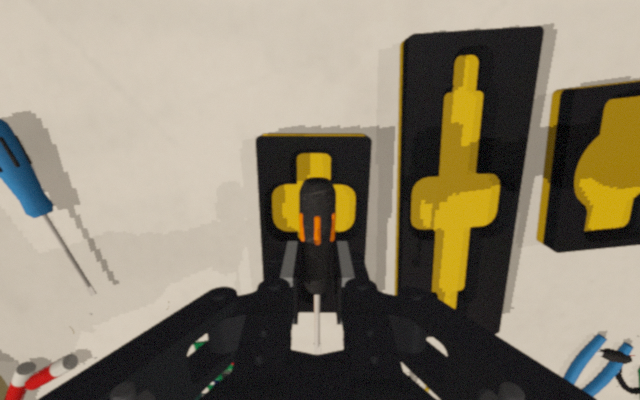

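Emit:
servo_tool:
  series: "1 -0.0035 -0.001 0.03 0 0 0;1 -0.0035 -0.001 0.05 0 0 0;1 -0.0035 -0.001 0.062 0 0 0;1 -0.0035 -0.001 0.07 0 0 0;1 -0.0035 -0.001 0.074 0 0 0;1 -0.0035 -0.001 0.074 0 0 0;1 -0.0035 -0.001 0.074 0 0 0"

```text
time_s: 5.13
eef_pos: [0.5483, 0.0627, 0.041]
eef_rot: [0.001, 0.018, 1.0, -0.0]
wrist_force: [-0.3, -0.4, -0.1]
opening: 0.188
grasp_force: 59.2
```

Emit:
servo_tool:
  series: "0.29 -0.0005 0 0 0 0 0;0.29 0 0 0 0 0 0;0.29 0 0 0 0 0 0;0.29 0 0 -0.02 0 0 0;0.29 0 0 -0.05 0 0 0;0.29 0 0 -0.09 0 0 0;0 0.06 0 -0.12 0 0 0;0 0.06 0 -0.12 0 0 0;0 0.06 0 -0.12 0 0 0;0 0.06 0 -0.12 0 0 0"

```text
time_s: 5.97
eef_pos: [0.4878, 0.0655, 0.1615]
eef_rot: [0.001, 0.018, 1.0, -0.0]
wrist_force: [1.2, -0.1, -0.0]
opening: 0.501
grasp_force: 0.0
```

Run:
```python
from h import *
c=wrist('w5'); print(c['obs']['eef_pos'].round(4))
P=pts(c); H,S,V=cv2.split(cv2.cvtColor(c['img'],cv2.COLOR_RGB2HSV))
m=(P[...,2]>.0225)&(P[...,2]<.05)&(abs(P[...,0]-.54)<.06)&(abs(P[...,1]-.063)<.03); blobs(m,P,30)
delta(.517,-.154,.12,16)
```

```text
[0.4878 0.0655 0.1615]
px [316. 239.] n 641 med [0.5282 0.0632 0.0242] rect c 535 62 L 58 W 16 yaw -7.0 z95 0.0263
shift [-0.0365 -0.2182  0.041 ] turn -18.0 rows 6.0 q6 -1.64
```

View pics/w5.png

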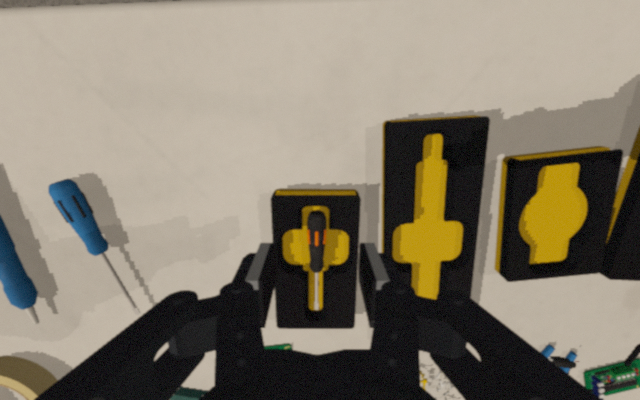

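Emit:
servo_tool:
  series: "-0.4 -0.037 -0.218 0.02 0 0 -18;-0.4 -0.037 -0.218 0.02 0 0 -18;-0.4 -0.037 -0.218 0.02 0 0 -18;-0.4 -0.037 -0.218 0.02 0 0 -18;-0.4 -0.037 -0.218 0.02 0 0 -18;-0.4 -0.037 -0.218 0.02 0 0 -18;-0.4 -0.037 -0.218 0.02 0 0 -18"

```text
time_s: 6.6
eef_pos: [0.5178, -0.159, 0.1391]
eef_rot: [-0.0, -0.136, 0.991, -0.001]
wrist_force: [0.1, -1.1, 0.7]
opening: 0.703
grasp_force: 0.0
```

```bash
cat >> h.py <<'E'
def pca(m,P):
    q=P[m]; q=q[np.isfinite(q).all(1)]; c=q[:,:2].mean(0); v=np.linalg.svd(q[:,:2]-c,full_matrices=False)[2][0]; v*=np.sign(v[0])
    s=(q[:,:2]-c)@v; lo,hi=np.percentile(s,[.5,99.5]); mid=c+v*(lo+hi)/2
    print('n',len(q),'mid',mid.round(4),'L',(hi-lo).round(4),'yaw',np.degrees(np.arctan2(v[1],v[0])).round(1),'ztop',np.percentile(q[:,2],95).round(4),'10mm fwd',(mid+.01*v).round(4)); return mid,v
E
python3 - <<'E'
from h import *
c=wrist('w6'); print(c['obs']['eef_pos'].round(4))
P=pts(c); H,S,V=cv2.split(cv2.cvtColor(c['img'],cv2.COLOR_RGB2HSV))
m=(P[...,2]>.008)&(P[...,2]<.03)&(abs(P[...,0]-.507)<.07)&(abs(P[...,1]+.155)<.04)&(np.arange(400)<270)[:,None]
pca(m&(H>98)&(H<118)&(S>90),P); pca(m,P)
m=(P[...,2]>.012)&(P[...,2]<.03)&(abs(P[...,0]-.527)<.11)&(abs(P[...,1]+.245)<.04)&(H>98)&(H<118)&(S>90); pca(m,P)
delta(.517,-.154,.032,16)
E
```

```text
[ 0.5178 -0.159   0.1391]
n 1756 mid [ 0.5064 -0.157 ] L 0.073 yaw 16.2 ztop 0.0217 10mm fwd [ 0.516  -0.1542]
n 2206 mid [ 0.5229 -0.1524] L 0.1075 yaw 16.1 ztop 0.0218 10mm fwd [ 0.5325 -0.1496]
n 4125 mid [ 0.5251 -0.2428] L 0.1448 yaw 6.2 ztop 0.0217 10mm fwd [ 0.535  -0.2417]
shift [-0.0005  0.0024  0.107 ] turn -0.3 rows 3.0 q6 -2.36
```

Emit:
servo_tool:
  series: "-0.4 0.0005 0.002 0.06 0 0 0;-0.4 0.0005 0.002 0.09 0 0 0;-0.4 0.0005 0.002 0.105 0 0 0;-0.4 0.0005 0.002 0.105 0 0 0;-0.4 0.0005 0.002 0.105 0 0 0;1 0.0005 0.002 0.105 0 0 0;1 0.0005 0.002 0.105 0 0 0;1 0.0005 0.002 0.105 0 0 0;1 0.0005 0.002 0.105 0 0 0;1 0.0005 0.002 0.105 0 0 0"

```text
time_s: 7.48
eef_pos: [0.5177, -0.1527, 0.0376]
eef_rot: [0.002, -0.139, 0.99, -0.001]
wrist_force: [-0.4, 1.4, 7.0]
opening: 0.237
grasp_force: 59.5
```

Run:
```python
from h import *
print(ctrl.get_obs()['eef_pos'])
delta(.4655,.3928,.12,-4.6);delta(.5169,-.1538,.12,16)
```

```text
[ 0.51765296 -0.15269592  0.03760834]
shift [-0.1     0.5386 -0.0836] turn 20.5 rows 14.0 q6 -2.36
shift [ 0.0008 -0.0011 -0.0824] turn -0.1 rows 2.0 q6 -2.36
```

Emit:
servo_tool:
  series: "1 0 0 -0.04 0 0 0;1 0 0 -0.08 0 0 0;1 -0.102 0.538 -0.09 0 0 20.5;1 -0.102 0.538 -0.09 0 0 20.5;1 -0.102 0.538 -0.09 0 0 20.5;1 -0.102 0.538 -0.09 0 0 20.5;1 -0.102 0.538 -0.09 0 0 20.5;1 -0.102 0.538 -0.09 0 0 20.5;1 -0.102 0.538 -0.09 0 0 20.5;1 -0.102 0.538 -0.09 0 0 20.5;1 -0.102 0.538 -0.09 0 0 20.5;1 -0.102 0.538 -0.09 0 0 20.5"

```text
time_s: 8.48
eef_pos: [0.4788, 0.2567, 0.1241]
eef_rot: [0.001, 0.04, 0.999, 0.0]
wrist_force: [1.9, 0.7, -0.9]
opening: 0.234
grasp_force: 59.1
```

Run:
```python
from h import *
print(ctrl.get_obs()['eef_pos'])
delta(.4675,.3926,.12,-4.6)
```

```text
[0.4787895  0.25670328 0.12405029]
shift [0.0221 0.1346 0.0041] turn 0.0 rows 4.0 q6 -1.22
```

Emit:
servo_tool:
  series: "1 0.022 0.134 0 0 0 0;1 0.022 0.134 0 0 0 0;1 0.022 0.134 0 0 0 0;1 0.022 0.134 0 0 0 0;1 0.022 0.134 0 0 0 0;1 0.022 0.134 0 0 0 0"

```text
time_s: 8.98
eef_pos: [0.4674, 0.3901, 0.1232]
eef_rot: [0.0, 0.039, 0.999, -0.0]
wrist_force: [-0.4, -0.2, -0.3]
opening: 0.234
grasp_force: 59.2
```

Run:
```python
from h import *
c=wrist('w7'); print(c['obs']['eef_pos'].round(4),c['obs']['wrist_force'])
P=pts(c); H,S,V=cv2.split(cv2.cvtColor(c['img'],cv2.COLOR_RGB2HSV))
O=(H>15)&(H<30)&(S>150)&(P[...,2]<.03); rect(c,O,.008)
B=(H>98)&(H<118)&(S>90)&(P[...,2]>.05)&(P[...,2]<.13);pca(B,P)
delta(.4675,.3926,.0465,-4.6)
```

```text
[0.4674 0.3901 0.1232] [-0.41397507 -0.21430332 -0.28164117]
px [ 16. 329.] c 570.8 104.8 LW 117.9 11.3 yaw -3.0
px [195. 258.] c 509.5 282.6 LW 76.7 66.4 yaw 8.1
px [209. 221.] c 477.2 301.5 LW 117.2 60.1 yaw 54.7
px [ 64. 281.] c 527.8 160.9 LW 163.6 66.2 yaw 18.0
px [287. 201.] c 464.7 365.4 LW 44.5 14.4 yaw -2.5
px [ 87. 227.] c 492.5 207.5 LW 167.7 64.0 yaw 24.2
px [336. 178.] c 451.5 407.7 LW 86.4 37.9 yaw 20.3
n 4718 mid [0.4552 0.3911] L 0.0728 yaw -4.4 ztop 0.1073 10mm fwd [0.4652 0.3903]
shift [0.0004 0.0034 0.0765] turn 0.1 rows 2.0 q6 -0.99
```

View pics/w7.png

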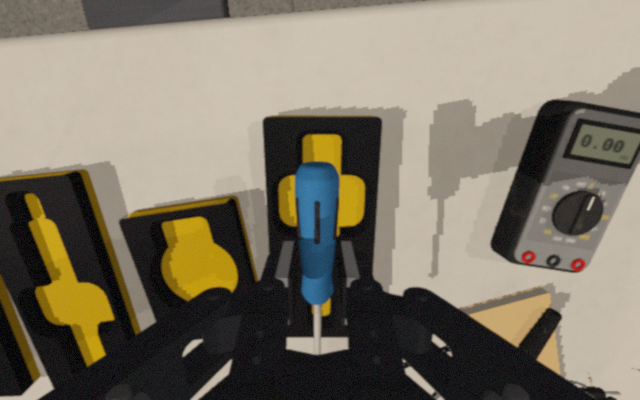

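Emit:
servo_tool:
  series: "1 -0.0003 0.003 0.03 0 0 0;1 -0.0003 0.003 0.05 0 0 0;1 -0.0003 0.003 0.063 0 0 0;1 -0.0003 0.003 0.071 0 0 0;1 -0.0003 0.003 0.076 0 0 0;1 -0.0003 0.003 0.076 0 0 0;1 -0.0003 0.003 0.076 0 0 0"

```text
time_s: 9.62
eef_pos: [0.469, 0.3927, 0.0476]
eef_rot: [0.001, 0.04, 0.999, 0.0]
wrist_force: [-0.3, 0.8, -0.5]
opening: 0.235
grasp_force: 59.2
```

Emit:
servo_tool:
  series: "1 0 0 0.001 0 0 0;0.2 0 0 0.001 0 0 0;0.2 0 0 0.001 0 0 0;0.2 0 0 0.001 0 0 0;0.2 0 0 -0.02 0 0 0;0.2 0 0 -0.05 0 0 0;0.2 0 0 -0.09 0 0 0;0 0.05 -0.04 -0.12 0 0 0;0 0.05 -0.08 -0.12 0 0 0;0 0.05 -0.08 -0.12 0 0 0"

```text
time_s: 10.45
eef_pos: [0.4105, 0.3156, 0.1685]
eef_rot: [0.001, 0.039, 0.999, -0.0]
wrist_force: [0.3, -0.2, 0.1]
opening: 0.501
grasp_force: 0.0
```

Run:
```python
from h import *
c=wrist('w8'); print(c['obs']['eef_pos'].round(4))
P=pts(c); H,S,V=cv2.split(cv2.cvtColor(c['img'],cv2.COLOR_RGB2HSV))
B=(H>98)&(H<118)&(S>90)&(P[...,2]>.01)&(P[...,2]<.05)&(P[...,1]>.34);pca(B,P)
delta(.52508,-.2428,.17,6.2)
```

```text
[0.4105 0.3156 0.1685]
n 1472 mid [0.4607 0.3935] L 0.0812 yaw -0.5 ztop 0.0296 10mm fwd [0.4707 0.3934]
shift [-0.1589 -0.5459 -0.001 ] turn -10.7 rows 14.0 q6 -1.07
```

Emit:
servo_tool:
  series: "-0.4 -0.159 -0.546 0 0 0 -10.7;-0.4 -0.159 -0.546 0 0 0 -10.7;-0.4 -0.159 -0.546 0 0 0 -10.7;-0.4 -0.159 -0.546 0 0 0 -10.7;-0.4 -0.159 -0.546 0 0 0 -10.7;-0.4 -0.159 -0.546 0 0 0 -10.7;-0.4 -0.159 -0.546 0 0 0 -10.7;-0.4 -0.159 -0.546 0 0 0 -10.7;-0.4 -0.159 -0.546 0 0 0 -10.7;-0.4 -0.159 -0.546 0 0 0 -10.7;-0.4 -0.159 -0.546 0 0 0 -10.7;-0.4 -0.159 -0.546 0 0 0 -10.7"

```text
time_s: 11.5
eef_pos: [0.5125, -0.1701, 0.1672]
eef_rot: [0.0, -0.054, 0.999, -0.0]
wrist_force: [1.1, -0.4, 0.5]
opening: 0.699
grasp_force: 0.0
```

Run:
```python
from h import *
print(ctrl.get_obs()['eef_pos'])
delta(.5251,-.2428,.14,6.2)
```

```text
[ 0.51251629 -0.17013033  0.16716258]
shift [-0.0047 -0.0736  0.0272] turn -0.1 rows 2.0 q6 -2.22
```

Emit:
servo_tool:
  series: "-0.4 -0.005 -0.073 0.02 0 0 0;-0.4 -0.005 -0.073 0.02 0 0 0;-0.4 -0.005 -0.073 0.02 0 0 0;-0.4 -0.005 -0.073 0.02 0 0 0"

```text
time_s: 11.83
eef_pos: [0.5247, -0.2416, 0.146]
eef_rot: [-0.0, -0.052, 0.999, 0.0]
wrist_force: [-0.4, 0.5, -0.4]
opening: 0.699
grasp_force: 0.0
```

Run:
```python
from h import *
c=wrist('w9'); print(c['obs']['eef_pos'].round(4))
P=pts(c); H,S,V=cv2.split(cv2.cvtColor(c['img'],cv2.COLOR_RGB2HSV))
B=(H>98)&(H<118)&(S>90)&(P[...,2]>.012)&(P[...,2]<.03)&(abs(P[...,1]+.243)<.05);pca(B,P)
print(P[B][:,0].max(),P[B][:,0].min())
delta(.5251,-.2428,.034,6.2)
```

```text
[ 0.5247 -0.2416  0.146 ]
n 3591 mid [ 0.5251 -0.2449] L 0.1445 yaw 6.2 ztop 0.0217 10mm fwd [ 0.535  -0.2438]
0.6000422833054262 0.4524754167506544
shift [-1.000e-04 -2.700e-03  1.123e-01] turn -0.1 rows 3.0 q6 -2.31
```

View pics/w9.png

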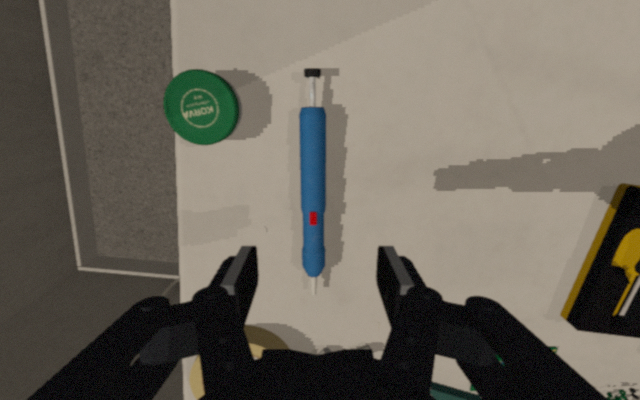

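Emit:
servo_tool:
  series: "-0.4 -0.001 -0.004 0.06 0 0 0;-0.4 -0.001 -0.004 0.095 0 0 0;-0.4 -0.001 -0.004 0.111 0 0 0;-0.4 -0.001 -0.004 0.111 0 0 0;-0.4 -0.001 -0.004 0.111 0 0 0;1 -0.001 -0.004 0.111 0 0 0;1 -0.001 -0.004 0.111 0 0 0;1 -0.001 -0.004 0.111 0 0 0;1 -0.001 -0.004 0.111 0 0 0;1 -0.001 -0.004 0.111 0 0 0"

```text
time_s: 12.72
eef_pos: [0.5282, -0.2448, 0.0386]
eef_rot: [0.002, -0.054, 0.999, -0.001]
wrist_force: [-1.1, 2.0, 7.7]
opening: 0.199
grasp_force: 57.6
```

Run:
```python
from h import *
print(ctrl.get_obs()['eef_pos'])
delta(.5437,.17,.12,1.3)
```

```text
[ 0.52815327 -0.24477092  0.03857389]
shift [-0.0602  0.4105 -0.0824] turn 4.8 rows 11.0 q6 -2.32
```

Emit:
servo_tool:
  series: "0.2 0 0 0 0 0 0;0.2 0 0 0 0 0 0;0.2 0 0 0 0 0 0;0.2 0.001 0 0.006 0 0 0;0.2 0.001 0 0.006 0 0 0;0.2 0.001 0 0.006 0 0 0"

```text
time_s: 13.22
eef_pos: [0.5249, -0.2436, 0.029]
eef_rot: [-0.001, -0.054, 0.999, 0.001]
wrist_force: [0.5, 0.5, 0.2]
opening: 0.401
grasp_force: 0.0
```

Run:
```python
from h import *
print(ctrl.get_obs()['eef_pos'],ctrl.get_obs()['wrist_force'],ctrl.get_obs()['opening'])
c=wrist('w10')
P=pts(c); H,S,V=cv2.split(cv2.cvtColor(c['img'],cv2.COLOR_RGB2HSV))
B=(H>98)&(H<118)&(S>90)&(P[...,2]<.04)&(abs(P[...,1]+.243)<.05);pca(B,P)
```

```text
[ 0.52489832 -0.24358048  0.02897828] [0.48328287 0.46838571 0.19633704] 0.40140060020817875
n 9791 mid [ 0.5125 -0.2462] L 0.1199 yaw 6.2 ztop 0.0216 10mm fwd [ 0.5225 -0.2452]
```

Emit:
servo_tool:
  series: "1 -0.001 0 0.0005 0 0 0;1 -0.001 0 0 0 0 0;1 -0.001 0 0 0 0 0;1 -0.001 0 0 0 0 0;1 -0.001 0 0 0 0 0"

```text
time_s: 13.68
eef_pos: [0.5265, -0.2438, 0.0297]
eef_rot: [-0.0, -0.054, 0.999, 0.0]
wrist_force: [-0.0, -1.0, -0.3]
opening: 0.225
grasp_force: 58.6
```

Run:
```python
from h import *
o=ctrl.get_obs();print(o['eef_pos'],o['wrist_force'],o['opening'])
delta(.5437,.17,.12,1.3)
```

```text
[ 0.52647998 -0.2437885   0.02968247] [-0.02892113 -1.01027102 -0.28279956] 0.22529521517774126
shift [-0.0614  0.4096 -0.0903] turn 4.8 rows 11.0 q6 -2.32
```

Emit:
servo_tool:
  series: "1 0 0 -0.04 0 0 0;1 0 0 -0.08 0 0 0;1 -0.061 0.41 -0.09 0 0 4.8;1 -0.061 0.41 -0.09 0 0 4.8;1 -0.061 0.41 -0.09 0 0 4.8;1 -0.061 0.41 -0.09 0 0 4.8;1 -0.061 0.41 -0.09 0 0 4.8;1 -0.061 0.41 -0.09 0 0 4.8;1 -0.061 0.41 -0.09 0 0 4.8;1 -0.061 0.41 -0.09 0 0 4.8;1 -0.061 0.41 -0.09 0 0 4.8;1 -0.061 0.41 -0.09 0 0 4.8"

```text
time_s: 14.68
eef_pos: [0.5429, 0.1726, 0.12]
eef_rot: [0.0, -0.012, 1.0, 0.0]
wrist_force: [2.0, -0.9, -0.7]
opening: 0.227
grasp_force: 58.9
```

Emit:
servo_tool:
  series: "1 0 0.012 0 0 0 0;1 0 0.012 0 0 0 0;1 0 0.012 0 0 0 0"

```text
time_s: 14.93
eef_pos: [0.5427, 0.1826, 0.1195]
eef_rot: [-0.0, -0.013, 1.0, -0.0]
wrist_force: [0.6, -0.4, -0.7]
opening: 0.228
grasp_force: 59.0
```

Run:
```python
from h import *
c=wrist('w11'); print(c['obs']['eef_pos'].round(4),c['obs']['wrist_force'])
P=pts(c); H,S,V=cv2.split(cv2.cvtColor(c['img'],cv2.COLOR_RGB2HSV))
O=(H>15)&(H<30)&(S>150)&(P[...,2]<.03); rect(c,O,.008)
B=(H>98)&(H<118)&(S>90)&(P[...,2]>.05)&(P[...,2]<.13);pca(B,P); print(P[B][:,0].min())
delta(.5437,.17,.0387,1.3)
```

```text
[0.5427 0.1826 0.1195] [ 0.5633449  -0.3598519  -0.65271637]
px [138. 206.] c 548.8 39.7 LW 46.7 21.8 yaw 1.5
px [173. 210.] c 560.7 73.2 LW 117.7 42.8 yaw 3.1
px [192. 179.] c 538.6 92.3 LW 149.0 67.1 yaw 29.0
px [453. 177.] c 521.6 286.3 LW 102.2 66.5 yaw 4.7
px [392. 176.] c 522.7 240.1 LW 112.1 2.7 yaw 4.2
px [285. 152.] c 507.0 154.7 LW 135.9 33.5 yaw -6.4
px [595. 135.] c 494.6 381.5 LW 162.4 33.7 yaw 1.7
px [547. 125.] c 488.0 347.6 LW 176.0 7.4 yaw -4.2
n 10008 mid [0.5293 0.1824] L 0.1212 yaw 1.4 ztop 0.1119 10mm fwd [0.5393 0.1826]
0.4677868713968374
shift [-0.0006 -0.0116  0.0808] turn 0.1 rows 2.0 q6 -1.48
```

View pics/w11.png

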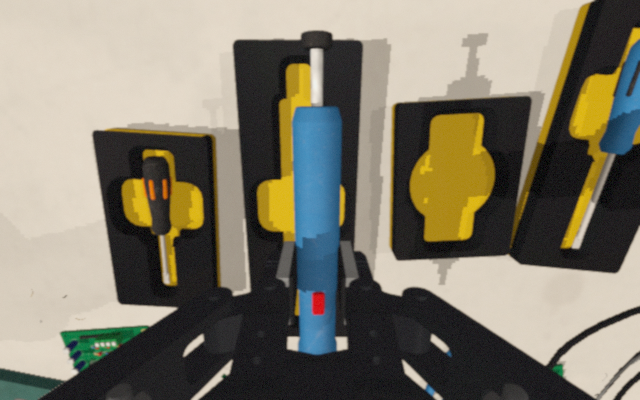

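Emit:
servo_tool:
  series: "1 -0.002 -0.0118 0.03 0 0 0;1 -0.002 -0.0118 0.05 0 0 0;1 -0.002 -0.0118 0.063 0 0 0;1 -0.002 -0.0118 0.074 0 0 0;1 -0.002 -0.0118 0.08 0 0 0;1 -0.002 -0.0118 0.08 0 0 0;1 -0.002 -0.0118 0.08 0 0 0"

```text
time_s: 15.57
eef_pos: [0.5457, 0.1704, 0.0401]
eef_rot: [0.0, -0.012, 1.0, 0.0]
wrist_force: [0.4, -0.2, -0.8]
opening: 0.225
grasp_force: 59.0
```

Emit:
servo_tool:
  series: "1 0 0 0.0013 0 0 0;0.2 0 0 0.0013 0 0 0;0.2 0 0 0.0013 0 0 0;0.2 0 0 0.0013 0 0 0;0.2 0 0 -0.02 0 0 0;0.2 0 0 -0.05 0 0 0;0.2 0 0 -0.09 0 0 0;-1 0.05 0 -0.12 0 0 0;-1 0.05 0 -0.12 0 0 0;-1 0.05 0 -0.12 0 0 0"

```text
time_s: 16.4
eef_pos: [0.4944, 0.17, 0.1626]
eef_rot: [0.002, -0.012, 1.0, 0.0]
wrist_force: [0.3, 0.6, 0.1]
opening: 0.81
grasp_force: 0.0
```

Run:
```python
from h import *
c=wrist('w12'); print(c['obs']['eef_pos'].round(4))
P=pts(c); H,S,V=cv2.split(cv2.cvtColor(c['img'],cv2.COLOR_RGB2HSV))
B=(H>98)&(H<118)&(S>90)&(P[...,2]>.01)&(P[...,2]<.05)
pca(B&(abs(P[...,1]-.17)<.05),P);pca(B&(P[...,1]>.34)&(P[...,1]<.44),P); print(P[B&(abs(P[...,1]-.17)<.05)][:,0].min())
for t in(94.5,-85.5): delta(.4615,-.336,.16,t)
```

```text
[0.4944 0.17   0.1626]
n 2925 mid [0.5445 0.1699] L 0.1462 yaw 1.5 ztop 0.0296 10mm fwd [0.5545 0.1701]
n 2515 mid [0.4806 0.3881] L 0.1227 yaw -4.9 ztop 0.0295 10mm fwd [0.4906 0.3873]
0.44199870328120283
shift [ 0.0461 -0.5048  0.0011] turn -93.1 rows 13.0 q6 -1.49
shift [ 0.0461 -0.5048  0.0011] turn 86.9 rows 13.0 q6 -1.49
```

View pics/w12.png

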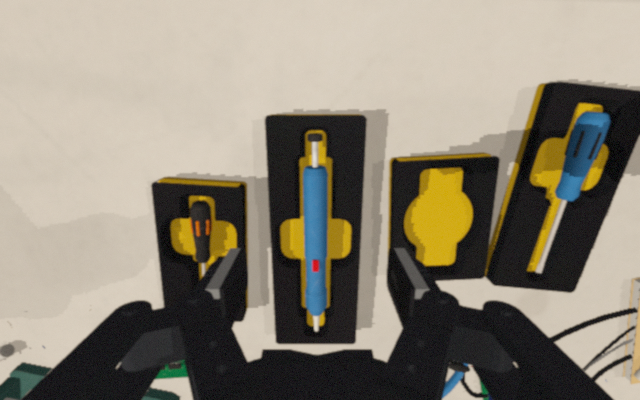

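Emit:
servo_tool:
  series: "-1 0.046 -0.505 0.01 0 0 86.9;-1 0.046 -0.505 0.01 0 0 86.9;-1 0.046 -0.505 0.01 0 0 86.9;-1 0.046 -0.505 0.01 0 0 86.9;-1 0.046 -0.505 0.01 0 0 86.9;-1 0.046 -0.505 0.01 0 0 86.9;-1 0.046 -0.505 0.01 0 0 86.9;-1 0.046 -0.505 0.01 0 0 86.9;-1 0.046 -0.505 0.01 0 0 86.9;-1 0.046 -0.505 0.01 0 0 86.9;-1 0.046 -0.505 0.01 0 0 86.9;-1 0.046 -0.505 0.01 0 0 86.9"

```text
time_s: 17.45
eef_pos: [0.4612, -0.332, 0.1487]
eef_rot: [-0.0, 0.676, 0.737, 0.0]
wrist_force: [0.8, -0.6, 0.4]
opening: 1.004
grasp_force: 0.0
```

Run:
```python
from h import *
print(ctrl.get_obs()['eef_pos']);delta(.4615,-.336,.14,-85.5)
```

```text
[ 0.46122692 -0.33199052  0.14867491]
shift [-0.004  -0.0001  0.0087] turn 0.5 rows 1.0 q6 -0.92
```

Run:
```python
from h import *
c=wrist('w13'); print(c['obs']['eef_pos'].round(4))
P=pts(c); H,S,V=cv2.split(cv2.cvtColor(c['img'],cv2.COLOR_RGB2HSV))
G=(H>40)&(H<92)&(S>80)&(P[...,2]>.015)&(P[...,2]<.05)&(abs(P[...,0]-.46)<.06)&(abs(P[...,1]+.336)<.06)
blobs(G,P,100)
k=max(cv2.findContours(G.astype(np.uint8),cv2.RETR_EXTERNAL,cv2.CHAIN_APPROX_NONE)[0],key=cv2.contourArea)
print(cv2.minEnclosingCircle((cast(c,k[:,0],.023)[:,:2]*1000).astype(np.float32)))
delta(.4615,-.336,.026,-85.5)
```

```text
[ 0.4612 -0.332   0.1487]
px [317. 202.] n 2783 med [ 0.4615 -0.3346  0.0227] rect c 462 -337 L 55 W 52 yaw -82.8 z95 0.0238
((462.0058898925781, -335.9403381347656), 27.83401107788086)
shift [0.0044 0.001  0.1233] turn -0.1 rows 3.0 q6 -0.92
```

Emit:
servo_tool:
  series: "-1 0.0042 0.001 0.06 0 0 0;-1 0.0042 0.001 0.1 0 0 0;-1 0.0042 0.001 0.124 0 0 0;-1 0.0042 0.001 0.124 0 0 0;-1 0.0042 0.001 0.124 0 0 0;1 0.0042 0.001 0.124 0 0 0;1 0.0042 0.001 0.124 0 0 0;1 0.0042 0.001 0.124 0 0 0;1 0.0042 0.001 0.124 0 0 0;1 0.0042 0.001 0.124 0 0 0"

```text
time_s: 18.33
eef_pos: [0.4641, -0.3271, 0.03]
eef_rot: [0.003, 0.673, 0.74, -0.0]
wrist_force: [-2.7, 0.6, 8.6]
opening: 0.603
grasp_force: 60.6
```

Run:
```python
from h import *
print(ctrl.get_obs()['eef_pos']);delta(.5205,.2855,.12,-85.5)
```

```text
[ 0.46405241 -0.32708287  0.02999162]
shift [ 0.604   0.1145 -0.0928] turn 0.9 rows 15.0 q6 -0.92
```

Emit:
servo_tool:
  series: "-1 0 0 0 0 0 0;-1 0 0 0 0 0 0;-1 0 0 0 0 0 0;-1 0 0 0 0 0 0;-1 -0.008 0 -0.001 0 0 0;-1 -0.008 0 -0.001 0 0 0;-1 -0.008 0 -0.001 0 0 0;-1 -0.008 0 -0.001 0 0 0"

```text
time_s: 19.0
eef_pos: [0.4629, -0.3332, 0.0268]
eef_rot: [-0.0, 0.673, 0.74, 0.0]
wrist_force: [0.7, 0.2, 0.3]
opening: 0.997
grasp_force: 0.0
```

Run:
```python
from h import *
c=wrist('w14'); print(c['obs']['eef_pos'].round(4),c['obs']['wrist_force'],c['obs']['opening'])
P=pts(c); H,S,V=cv2.split(cv2.cvtColor(c['img'],cv2.COLOR_RGB2HSV))
G=(H>40)&(H<92)&(S>80)&(P[...,2]>.015)&(P[...,2]<.05)&(abs(P[...,0]-.46)<.06)&(abs(P[...,1]+.336)<.06)
k=max(cv2.findContours(G.astype(np.uint8),cv2.RETR_EXTERNAL,cv2.CHAIN_APPROX_NONE)[0],key=cv2.contourArea)
print(cv2.minEnclosingCircle((cast(c,k[:,0],.023)[:,:2]*1000).astype(np.float32)),k[:,0].min(0),k[:,0].max(0))
delta(.462,-.336,.026,-85.5)
```

```text
[ 0.4629 -0.3332  0.0268] [0.69854677 0.17741976 0.28818581] 0.99729326471924
((465.2165832519531, -334.6354064941406), 28.555831909179688) [262 225] [380 334]
shift [-0.0028 -0.0011  0.0007] turn 0.9 rows 1.0 q6 -0.93
```

View pics/w14.png

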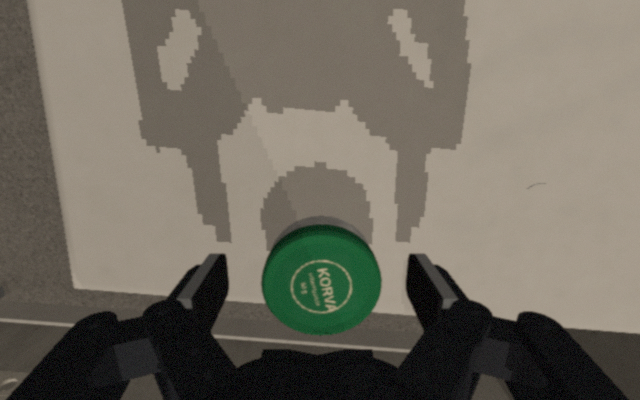

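Emit:
servo_tool:
  series: "-1 -0.0015 0.002 0.001 0 0 0;-1 -0.0015 0.002 0.001 0 0 0;1 -0.0015 0.002 0.001 0 0 0;1 -0.0015 0.002 0.001 0 0 0;1 -0.0015 0.002 0.001 0 0 0;1 -0.0015 0.002 0.001 0 0 0;1 -0.0015 0.002 0.001 0 0 0"

```text
time_s: 19.63
eef_pos: [0.4652, -0.3345, 0.0265]
eef_rot: [0.0, 0.673, 0.74, -0.0]
wrist_force: [-1.5, 1.4, 5.2]
opening: 0.606
grasp_force: 62.2
```

Run:
```python
from h import *
print(ctrl.get_obs()['eef_pos'],ctrl.get_obs()['opening']);delta(.5205,.2855,.12,-85.5)
```

```text
[ 0.4651859  -0.33452119  0.02653687] 0.6060253513298413
shift [ 0.612   0.1135 -0.0937] turn 0.9 rows 16.0 q6 -0.92
```

Emit:
servo_tool:
  series: "1 0 0 -0.04 0 0 0;1 0 0 -0.08 0 0 0;1 0.612 0.1135 -0.095 0 0 0.9;1 0.612 0.1135 -0.095 0 0 0.9;1 0.612 0.1135 -0.095 0 0 0.9;1 0.612 0.1135 -0.095 0 0 0.9;1 0.612 0.1135 -0.095 0 0 0.9;1 0.612 0.1135 -0.095 0 0 0.9;1 0.612 0.1135 -0.095 0 0 0.9;1 0.612 0.1135 -0.095 0 0 0.9;1 0.612 0.1135 -0.095 0 0 0.9;1 0.612 0.1135 -0.095 0 0 0.9"

```text
time_s: 20.63
eef_pos: [0.5019, 0.0826, 0.1162]
eef_rot: [0.0, 0.679, 0.734, 0.0]
wrist_force: [1.9, 0.0, -0.9]
opening: 0.606
grasp_force: 62.9
```

Run:
```python
from h import *
print(ctrl.get_obs()['eef_pos'],ctrl.get_obs()['opening']);delta(.5205,.2855,.12,-85.5)
```

```text
[0.50188861 0.08259493 0.1161779 ] 0.6058315119830322
shift [ 0.2008  0.0345 -0.0038] turn -0.0 rows 5.0 q6 -0.15
```

Emit:
servo_tool:
  series: "1 0.2 0.0345 0 0 0 0;1 0.2 0.0345 0 0 0 0;1 0.2 0.0345 0 0 0 0;1 0.2 0.0345 0 0 0 0;1 0.2 0.0345 0 0 0 0;1 0.2 0.0345 0 0 0 0;1 0.2 0.0345 0 0 0 0;1 0.2 0.0345 0 0 0 0"

```text
time_s: 21.3
eef_pos: [0.5204, 0.2824, 0.1155]
eef_rot: [-0.0, 0.678, 0.735, -0.001]
wrist_force: [0.6, 0.1, -1.3]
opening: 0.61
grasp_force: 62.9
```

Run:
```python
from h import *
c=wrist('w15'); print(c['obs']['eef_pos'].round(4))
P=pts(c); H,S,V=cv2.split(cv2.cvtColor(c['img'],cv2.COLOR_RGB2HSV))
G=(H>40)&(H<92)&(S>80)&(P[...,2]>.07)&(P[...,2]<.14)
k=max(cv2.findContours(G.astype(np.uint8),cv2.RETR_EXTERNAL,cv2.CHAIN_APPROX_NONE)[0],key=cv2.contourArea)
zt=np.median(P[G][:,2]); print(zt,cv2.minEnclosingCircle((cast(c,k[:,0],zt)[:,:2]*1000).astype(np.float32)))
A=np.c_[P[G][:,:2],np.ones(G.sum())]; print('tilt',np.linalg.lstsq(A,P[G][:,2],rcond=None)[0].round(3))
O=(H>15)&(H<30)&(S>150)&(P[...,2]<.03); rect(c,O,.008)
delta(.5205,.2855,.0355,-85.5)
```

```text
[0.5204 0.2824 0.1155]
0.11160539609915893 ((520.82666015625, 281.88470458984375), 28.74934196472168)
tilt [-0.001 -0.018  0.117]
px [446. 290.] c 635.4 215.5 LW 37.3 5.6 yaw 1.3
px [318. 197.] c 521.2 290.9 LW 103.1 53.7 yaw 4.6
px [287.  47.] c 494.3 390.0 LW 163.7 59.5 yaw 4.5
shift [0.0038 0.0003 0.08  ] turn -0.0 rows 2.0 q6 0.22
```

View pics/w15.png

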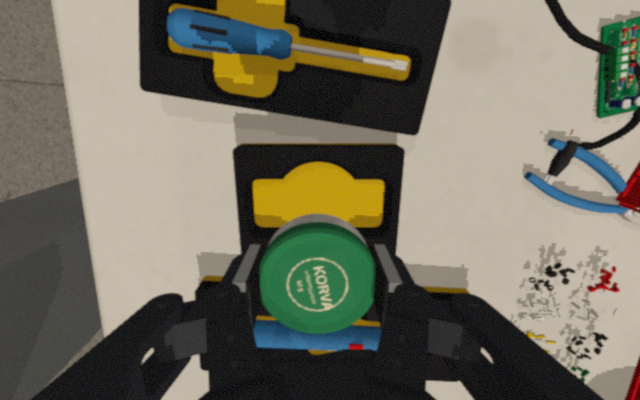

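Emit:
servo_tool:
  series: "1 0.0035 0 0.03 0 0 0;1 0.0035 0 0.05 0 0 0;1 0.0035 0 0.063 0 0 0;1 0.0035 0 0.074 0 0 0;1 0.0035 0 0.08 0 0 0;1 0.0035 0 0.08 0 0 0;1 0.0035 0 0.08 0 0 0"

```text
time_s: 21.93
eef_pos: [0.5212, 0.2858, 0.0364]
eef_rot: [0.0, 0.679, 0.734, 0.0]
wrist_force: [0.4, -0.5, -0.0]
opening: 0.606
grasp_force: 63.9
```

Emit:
servo_tool:
  series: "1 0 0 0.001 0 0 0;-0.4 0 0 0.001 0 0 0;-0.4 0 0 0.001 0 0 0;-0.4 0 0 0.001 0 0 0;-0.4 0 0 -0.02 0 0 0;-0.4 0 0 -0.05 0 0 0;-0.4 0 0 -0.09 0 0 0;-0.4 -0.04 0.02 -0.13 0 0 0;-0.4 -0.08 0.04 -0.17 0 0 0;-0.4 -0.08 0.04 -0.2 0 0 0;-0.4 -0.08 0.04 -0.2 0 0 0;-0.4 -0.08 0.04 -0.2 0 0 0"

```text
time_s: 22.93
eef_pos: [0.5708, 0.208, 0.2424]
eef_rot: [0.004, 0.68, 0.734, 0.004]
wrist_force: [1.0, 0.6, 0.3]
opening: 0.704
grasp_force: 0.0
```

Run:
```python
from h import *
c=wrist('w16'); print(c['obs']['eef_pos'].round(4))
P=pts(c); H,S,V=cv2.split(cv2.cvtColor(c['img'],cv2.COLOR_RGB2HSV))
G=(H>40)&(H<92)&(S>80)&(P[...,2]>.01)&(P[...,2]<.06)&(abs(P[...,1]-.285)<.06)&(abs(P[...,0]-.52)<.06)
k=max(cv2.findContours(G.astype(np.uint8),cv2.RETR_EXTERNAL,cv2.CHAIN_APPROX_NONE)[0],key=cv2.contourArea)
zt=np.median(P[G][:,2]); print(zt,cv2.minEnclosingCircle((cast(c,k[:,0],zt)[:,:2]*1000).astype(np.float32)))
A=np.c_[P[G][:,:2],np.ones(G.sum())]; print('tilt',np.linalg.lstsq(A,P[G][:,2],rcond=None)[0].round(3))
for nm,x,y,th,n in(('long',.466,.3926,-4.6,.0275),('short',.546,.0636,-2.1,.03),('pump',.5437,.17,1.3,.07)):
    t=np.radians(th); d=P[...,:2]-[x,y]; s=d@[np.cos(t),np.sin(t)]; w=d@[-np.sin(t),np.cos(t)]
    m=(abs(w)<.02)&(s>-.09)&(s<.075)&(P[...,2]>.0235); 
    if m.sum()>50:
        a=np.polyfit(s[m],P[m][:,2],1); print(nm,'s',s[m].min().round(4),s[m].max().round(4),'w',np.median(w[m]).round(4),'ztop',np.percentile(P[m][:,2],95).round(4)); pca(m,P)
```

```text
[0.5708 0.208  0.2424]
0.030683790419149926 ((519.0982666015625, 281.10357666015625), 29.50105857849121)
tilt [0.023 0.017 0.013]
short s -0.0358 0.0175 w 0.0007 ztop 0.0263
n 209 mid [0.5363 0.0642] L 0.0519 yaw -3.1 ztop 0.0263 10mm fwd [0.5462 0.0637]
pump s -0.0724 0.0747 w 0.0022 ztop 0.03
n 1884 mid [0.5447 0.1718] L 0.1445 yaw 1.7 ztop 0.03 10mm fwd [0.5547 0.1721]
```

View pics/w16.png

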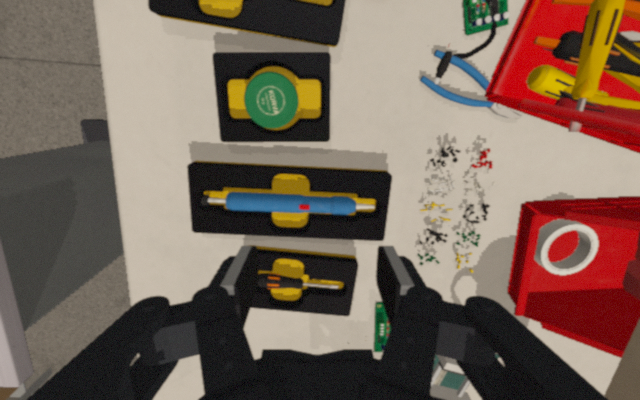

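Run:
```python
from h import *
for n in('w12','w15'):
    c=pickle.load(open(n+'.pkl','rb')); P=pts(c); x,y,t=.466,.3926,np.radians(-4.6)
    d=P[...,:2]-[x,y]; s=d@[np.cos(t),np.sin(t)]; w=d@[-np.sin(t),np.cos(t)]
    m=(abs(w)<.02)&(s>-.08)&(s<.1)&(P[...,2]>.0235)&(P[...,2]<.04)&(np.arange(400)<200)[:,None]
    print(n,s[m].min(),s[m].max(),np.median(w[m])); pca(m,P)
    k=(abs(w)<.004)&(s>.05)&(s<.09); print('shaft z',np.percentile(P[k][:,2],90))
```

```text
w12 -0.045718165713292874 0.02847620169837659 -0.0027645222859518036
n 1770 mid [0.457  0.3912] L 0.0726 yaw -2.9 ztop 0.0299 10mm fwd [0.467  0.3907]
shaft z 0.020794568546382564
w15 -0.045698885038885285 0.029112142355282016 0.00037686701377472677
n 3684 mid [0.458  0.3938] L 0.073 yaw -4.0 ztop 0.0299 10mm fwd [0.468  0.3931]
shaft z 0.020943560564028817
```

Long driver is within about 2 mm of its seat and all four are home; handing in.

```bash
python3 -c "
from h import *
print(ctrl.hand_in())"
```

```text
the job is handed in; nothing more can be done
None
```

I handed the job in at about 23 s. By my last camera checks the pump, both screwdrivers and the tin lie flat and fully home in their own inserts, within a few mm of their seats. The arm never went near the board or tape roll; the hand-in gave no verdict.

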